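Peel the top tray and hold it over the light panel

TASK

Set the light panel's dial so that its pointer meets the small raised index on the dial plate. Then take the top tray of the sticky stack by its corner fin and peel it off by raising that corner first, while the opposite corner still rests on the stack; leave the rest of the stack and the other things where they stand. Hold the tray still and level, centred about 10 cm above the light panel, to look for pinholes, and finish while holding it there in the gripper.

Things in the scene. Friction and masses are not known exactly. Their poses are not given: they have to be found in the camera images.
- dial (a joint): angle (rad) of the light panel's dial, 0 to 3.0; grows as the dial turns clockwise seen from above; stays where it is left (needs about 0.03 N m). At 0 the pointer is towards the panel frame's -x
- dial_grip (a point): on the dial's vertical axis, at the height to grip it (61 mm over the bench). The dial is a black disc, 48 mm dia, with an upright bar grip on it, 46 long x 14 wide x 38 above the dial plate; the bar lies along this frame's x and turns with the dial. The grip point is 31 mm above the disc's underside, 8 mm below the bar's top; the disc's top is 23 mm below the grip point. White line on top of the bar's pointer end, this frame's -x
- dial_pointer (a point): on the dial's pointer line, 31 mm from the dial's axis (just beyond the bar's white-lined end); turns with the dial, in the direction of the dial frame's -x. It stands over index_mark when the dial is set
- index_mark (a point): top of the small raised steel index block (9 x 4.5 x 6 mm) on the white round dial plate, 31 mm from the dial's axis: the mark to which the dial must be set. Always clockwise of the pointer at the start, by 0.7 to 1.9 rad. Fixed, but differently placed each time
- panel_center (a point): centre of the top face of the square light panel, 180 x 180, top 18 mm over the bench, fixed, x and y along its sides. Its dimmer box (78 x 86 x 24 high) with the dial adjoins its -x side, dial axis 130 mm from the panel's centre
- stack: the lower trays, a loose heavy stack (2 kg) of square aluminium trays, 130 x 130, rim top 48 mm over its origin; origin at the centre of its underside, z up, x and y along its sides. The top tray sits nested in it, rim on rim, with 5 mm play at the sides; four small sprung rubber nubs, one midway along each side, press on the top tray's walls and make it stick until the tray beside them has risen about 10 mm (some 1 to 2 N of drag each)
- tray_center (a point): centre of the top tray, half-way up (9 mm over its underside). Square aluminium tray, 130 x 130 over its 3 mm thick rim, 18 high, walls 3, about 0.13 kg; lower part 110 x 110 x 15. Frame: x and y along its sides, z up; same heading as the stack at the start
- tray_fin (a point): grip point of the tray's pull fin, an upright plate on the tray's -x -y corner, pointing outward along the diagonal: 8 thick (across the diagonal), 36 long beyond the corner, 28 high. This point is the centre of that plate, 110 mm from the tray's centre along the diagonal and 11 mm above tray_center; free air beside and below the plate (its lower edge 39 mm over the bench at the start). Same axes as the tray
- tray_far (a point): underside of the rim at the tray's +x +y corner, opposite the fin, 6 mm above tray_center's level; rests on the stack's rim at the start
- tin_small: small closed metal tin, 48 dia x 55 high, bystander; origin at the centre of its underside
- tin_mid: metal tin, 68 dia x 85 high, bystander; origin at the centre of its underside
- tin_tall: tall metal tin, 60 dia x 110 high, bystander; origin at the centre of its underside
- beaker: clear open plastic beaker, 70 dia x 85 high, bystander; origin at the centre of its underside
- wash_bottle: white plastic bottle, 60 dia x 140 high, bystander; origin at the centre of its underside
- spatula: spatula lying on the bench along its x, bystander
- jar: amber jar, 60 dia x 70 high, bystander; origin at the centre of its underside
- tray: the top tray: its origin lies at the centre of its underside, 9 mm below tray_center, axes the same
- panel: the light panel: its origin lies at the centre of its underside, 18 mm below panel_center
Mind the look-alikes: they are no part of the job. Leave any yellow look-alike of the stack alone. Leave any orange look-alike of the tray alone.

How it is judged (in metres and radians):
On the way, in this order (a step that is already met when the one before it is completed fails the run):
1. the dial's pointer is at the index (horizontal distance between dial_pointer and index_mark below 0.0055 m), for 0.2 s.
2. the fin's corner is raised at least 18 mm while the opposite corner is still within 6 mm of its seat on the stack (z of tray_fin in the frame of stack above 0.071 m and z of tray_far in the frame of stack below 0.054 m and horizontal distance between tray_far and stack below 0.11 m), for 0.15 s.
At the end, for the whole second after the job is handed in: Dial pointer within 5.5 mm of the index; the tray in the gripper, touching neither stack nor panel, its centre within 40 mm sideways of the panel's centre and 60 to 160 mm above its face, level within 15 degrees, still; the stack within 25 mm of its start (horizontal distance between dial_pointer and index_mark below 0.0055 m and horizontal distance between tray_center and panel_center below 0.04 m and z of tray_center in the frame of panel_center between 0.06 and 0.16 m and angle between tray_center's own z axis and vertical below 0.26 rad and linear speed of tray below 0.03 m/s and contact force between the fingers and tray above 1 N and contact force between tray and stack below 0.1 N and contact force between tray and panel below 0.1 N and distance of stack from where it was at the start of the episode below 0.025 m and angle between stack's own z axis and vertical below 0.05 rad); the arm keeps its last pose, push and grip.
It fails at once if the rest of the stack is shoved more than 25 mm or lifted along (distance of stack from where it was at the start of the episode above 0.025 m or angle between stack's own z axis and vertical above 0.12 rad).
It fails at once if a bystander is pushed more than 30 mm (distance of any of tin_small, tin_mid, tin_tall, beaker, wash_bottle, spatula, jar from where it was at the start of the episode above 0.03 m).
It also fails if it takes over 61 s, if anything falls off the work surface, if the arm or the gripper's body presses on something with over 40 N, if the wrist force passes 120 N, or if a joint passes its speed limit or range.

ROBOT

A 7-joint arm with a two-finger parallel gripper is mounted at the origin on the work surface. World frame = base frame: x ahead of the robot, y to its left, z up, the work surface at z = 0. Lengths are in m, angles in degrees, forces in N, time in s.
With the tool pointing down it reaches from about 0.425 to 0.875 m from the base axis. Payload 4.7 kg.
Tool frame: the origin (TCP) lies on the mounting face of the last link; the fingertips stand 182 mm ahead of it and the grasp point (between the pads) lies 164 mm ahead of it; z points along the fingers, y is the line along which they close (so a half turn about z gives the same grasp; the last joint's range is limited). The gripper opens to 87 mm and grips with 3 to 60 N. Pads are 19 mm wide; open, the fingers measure 117 mm over their backs; the gripper's body (75 mm by 190 mm) begins 51 mm behind the grasp point.
Start: joints at [-64.567, 18.392, -4.016, 83.108, 1.295, 78.541, -3.26], TCP at [0.271, 0.591, 0.405] pointing down, gripper open.
Joint ranges: [-163.93, 163.93], [-17.29, 119.83], [-79.2, 71.16], [3.27, 140.29], [-89.18, 269.18], [5.43, 117.66], [-154.24, 154.24]. Speed limits (degrees/s): [147.25, 147.25, 180, 180, 180, 180, 180].

INTERFACE

Orientations are given as [roll, pitch, yaw] about the fixed x, y, z axes, in that order (R = Rz(yaw) Ry(pitch) Rx(roll)).
In Python, from cell import env gives the robot as it stands.
- The arm moves only by the tool servo_tool, never from a script. Its argument "plan" is a list of rows, each an object with "xyz": the shift along the tool's x, y, z in cm, a list of three; "twist": the turn, a rotation vector about the tool's x, y, z in degrees, a list of three; "jaw": the closure, from 0 (fully open) to 1 (shut). In form: [{"xyz": [x, y, z], "twist": [wx, wy, wz], "jaw": jaw}, ...]. A call has 1 to 10 rows; each row is the pose to reach, as a shift and turn from the pose commanded when the call began, along the tool's axes at that moment; what a row does not reach only later rows make up. A row lasts 1/12 s, in which the tool goes at most 41.7 mm and 7.16 degrees, less where a joint would pass 70% of its speed; a pose out of reach is approached as far as the arm can. A call with a gripper value outside its range is refused whole. The fingers move at their own pace and stop on an object; "newtons" is the grip in N (left out, the last holds). Time passes only in rows, so rows that repeat a pose let the fingers close. It gives the time, the measured TCP pose, the force, the opening and the grip force at its end, in the units of the state.
- env.get_obs(): the state, without advancing time (a new reading comes with each control period).
- env.read_camera(name): name is "scene" or "top"; returns a dict with "img" (480x640x3 uint8, red, green, blue), "camera_matrix" (3x3 intrinsics, pixels), "R" (3x3) and "t" (3): a world point X has camera coordinates R X + t. Camera axes: x right, y down, z forward; pixel columns grow to the right and rows downward; lengths in m; the calibration is good to about 2 mm. A picture is of the moment at which its call begins. There is no depth.
- env.sign_off(): hands the job in; it is judged then, once.
The state is a dict: "time_s": time; "qpos": joint angles; "joint_velocities": joint speeds; "effort": joint torques, N m; "tool_pos": TCP position; "tool_rot": TCP orientation; "force": force on the tool from outside, world axes, zero at the start; "wrist_torque": the same for the moment, N m; "grip_width": finger opening in m; "grasp_force": force on a finger pad.
Only numpy, scipy, OpenCV 4.12 (cv2) and the standard library are available. Lean on these libraries where they do the work, as an engineer would, in place of code of your own. Each camera call takes 0.05 s, during which the arm holds its last target. There are 200 camera calls.

## Working session

There is one attempt and no reset: what is moved stays moved. The work goes in short steps, Python scripts to look and compute and a tool call to move; the robot and the scene stay as the last step left them, time stands still between calls to the robot, and variables do not carry over. Pictures are saved under pics/ and viewed, at most 10 in all, crops included, and the job is handed in when it is done.

Besides the shell and the picture viewer there is one more tool, called after "Request:" by a JSON object that holds its "api" and its "payload", one argument or row to a line. servo_tool: Moves the arm, as the interface text tells. Its arguments: {"type":"object","properties":{"plan":{"type":"array","items":{"type":"object","properties":{"xyz":{"type":"array","items":{"type":"number"}},"twist":{"type":"array","items":{"type":"number"}},"jaw":{"type":"number"}}}},"newtons":{"type":"number"}},"required":["plan"]}

```bash
mkdir -p pics
cat > h.py <<'E'
import numpy as np, cv2
from cell import env
def snap(cam,name):
    d=env.read_camera(cam); cv2.imwrite(f'pics/{name}.png',d['img'][:,:,::-1]); 
    np.savez(f'pics/{name}.npz',**d); return d
def load(n): return np.load(f'pics/{n}.npz')
def ray(d,u,v,z):
    K,R,t=d['camera_matrix'],d['R'],d['t']
    r=R.T@np.linalg.solve(K,[u,v,1]); c=-R.T@t
    return c+r*(z-c[2])/r[2]
def proj(d,X):
    p=d['camera_matrix']@(d['R']@np.array(X)+d['t']); return p[:2]/p[2]
E
python3 - <<'E'
from h import *
for c in('top','scene'):
    d=snap(c,c+'0'); print(c,-d['R'].T@d['t'],d['camera_matrix'][0,0])
print(env.get_obs())
E
```

```text
top [ 0.30255675 -0.01166499  1.09690147] 513.2069270643041
scene [1.00915527 0.3912063  0.77254663] 452.27426262920875
{'time_s': 0.1, 'qpos': array([-64.56517066,  18.4334945 ,  -4.01393103,  83.16725183,
         1.29359082,  78.54215588,  -3.26104166]), 'joint_velocities': array([-0.03763489,  0.02484831,  0.02087418, -0.15536842,  0.03227384,
       -0.12642367, -0.02000194]), 'effort': array([-3.58761854e-04, -4.92571378e+01, -4.05850494e-01, -3.13396990e+01,
       -6.40678732e-02,  3.96350620e-02,  8.69436985e-05]), 'tool_pos': array([0.27082237, 0.59068791, 0.40379113]), 'tool_rot': array([-1.79902245e+02,  4.64884960e-03,  1.55371913e+02]), 'force': array([ 0.24799681,  0.01207606, -0.24530017]), 'wrist_torque': array([-0.02217835,  0.02895229, -0.00556731]), 'grasp_force': 0.0, 'grip_width': 0.08655515771131239}
```

View pics/top0.png

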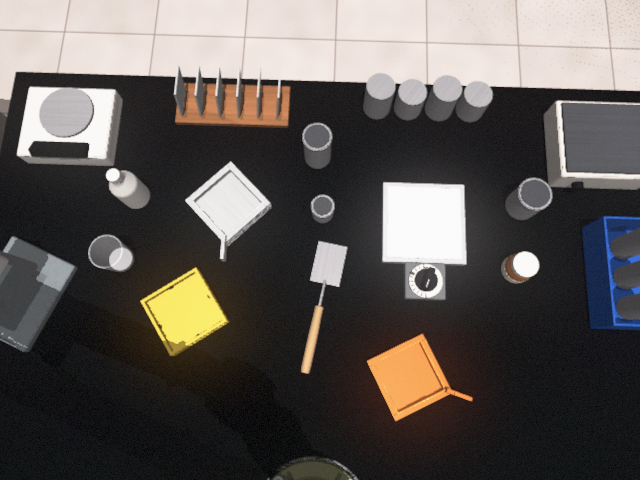

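View pics/scene0.png

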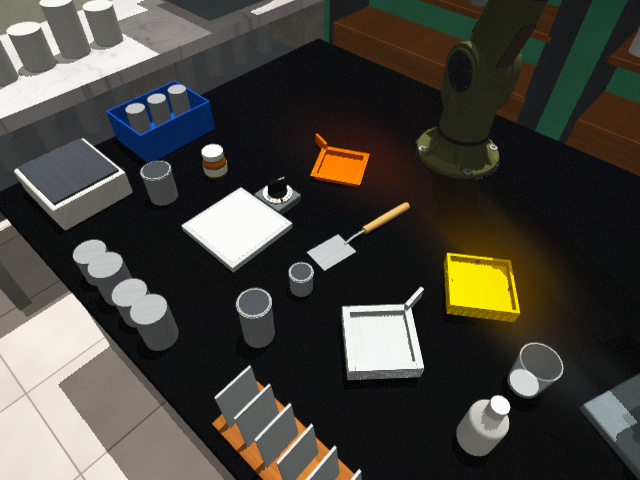

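The silver stack at (228,203) in top carries a grey tray with its fin at (223,247), so it fits. The yellow stack at (184,311) and the orange tray at (408,377) are look-alikes. The dial is at (426,281). I'll confirm these in one enlarged crop.

Run:
```python
from h import *
t=cv2.imread('pics/top0.png'); s=cv2.imread('pics/scene0.png')
def c(i,u,v,w,h): return cv2.resize(i[v:v+h,u:u+w],(400,300),interpolation=cv2.INTER_CUBIC)
m=np.vstack([np.hstack([c(t,393,255,64,48),c(s,246,164,64,48)]),np.hstack([c(t,160,150,144,108),c(s,320,278,144,108)])])
cv2.imwrite('pics/crop1.png',m)
```

```text
(no output)
```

View pics/crop1.png

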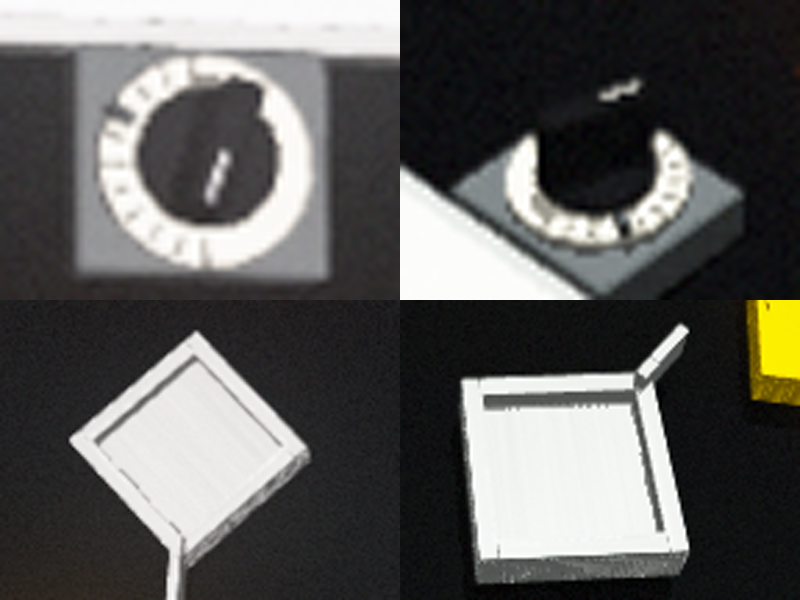

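The crops confirm both. The black dial's white line points down in the image (towards -x), with the dark index at about (411,273) in top and (282,200) in scene. The silver tray has its fin at the image-bottom corner, near (223,247).

Run:
```python
from h import *
np.set_printoptions(precision=4,suppress=True)
T=load('top0');S=load('scene0')
pc=[ray(T,*p,.018)[:2] for p in[(383,183),(465,184),(466,264),(383,263)]]
C=np.mean(pc,0);print('panel',C,pc)
g=lambda x,y:(393+x/6.25,255+y/6.25)
ax=ray(T,*g(205,162),.030)[:2]; ix=ray(T,*g(115,113),.034)[:2]; ix2=ray(S,282,200,.034)[:2]
l=[ray(T,*g(*p),.069)[:2] for p in((225,155),(212,200))]
print('axis plate',ax,'dist',np.linalg.norm(ax-C)); print('index',ix,ix2,'r',np.linalg.norm(ix-ax),np.linalg.norm(ix2-ax)); print('line',l)
sl=[ray(S,246+(x-400)/6.25,164+y/6.25,.069)[:2] for x,y in((602,100),(640,84))];print('scene line',sl)
f=lambda x,y:(160+x/2.778,150+(y-300)/2.778)
k=[ray(T,*f(*p),.051)[:2] for p in((197,333),(70,438),(308,455))]
print('tray',k,'c',(k[1]+k[2])/2)
print('fin end top',ray(T,222,258,.067),ray(T,*f(180,540),.067))
sf=lambda x,y:(320+(x-400)/2.778,278+(y-300)/2.778)
ks=[ray(S,*sf(*p),.051)[:2] for p in((462,379),(690,553),(478,558))];print('scene tray',ks,(ks[0]+ks[1])/2)
print('scene fin',ray(S,*sf(683,327),.067),ray(S,*sf(637,375),.067))
for n,p in dict(small=(322,215),tall=(318,160),jar=(520,272),mid=(523,210),beaker=(105,255),bottle=(135,200)).items(): print(n,ray(T,*p,0)[:2])
```

```text
panel [ 0.6038 -0.2216] [array([ 0.6919, -0.1311]), array([ 0.6961, -0.3126]), array([ 0.5158, -0.3098]), array([ 0.5114, -0.1328])]
axis plate [ 0.4742 -0.2214] dist 0.12956264532531972
index [ 0.4891 -0.1906] [ 0.4882 -0.1866] r 0.03412835349342398 0.03749835112226311
line [array([ 0.4705, -0.2202]), array([ 0.4557, -0.2158])]
scene line [array([ 0.4713, -0.2138]), array([ 0.4551, -0.21  ])]
tray [array([0.7165, 0.2033]), array([0.6271, 0.2942]), array([0.6201, 0.1105])] c [0.6236 0.2024]
fin end top [0.5003 0.2019 0.067 ] [0.5459 0.1998 0.067 ]
scene tray [array([0.6252, 0.1159]), array([0.6255, 0.2997]), array([0.7165, 0.2064])] [0.6254 0.2078]
scene fin [0.498  0.2057 0.067 ] [0.5518 0.2052 0.067 ]
small [0.6184 0.0016]
tall [0.7484 0.0155]
jar [ 0.506  -0.4307]
mid [ 0.6462 -0.4447]
beaker [0.5104 0.4719]
bottle [0.6381 0.4216]
```

Request:
{"api": "servo_tool", "payload": {
  "plan": [
    {"xyz": [-9,-6.5,0],"twist": [0,0,-2],"jaw": 0.3},
    {"xyz": [-37,-26,0],"twist": [0,0,-8.6],"jaw": 0.3},
    {"xyz": [-37,-26,0],"twist": [0,0,-8.6],"jaw": 0.3},
    {"xyz": [-37,-26,0],"twist": [0,0,-8.6],"jaw": 0.3},
    {"xyz": [-37,-26,0],"twist": [0,0,-8.6],"jaw": 0.3},
    {"xyz": [-37,-26,0],"twist": [0,0,-8.6],"jaw": 0.3},
    {"xyz": [-37,-26,0],"twist": [0,0,-8.6],"jaw": 0.3},
    {"xyz": [-37,-26,0],"twist": [0,0,-8.6],"jaw": 0.3},
    {"xyz": [-37,-26,0],"twist": [0,0,-8.6],"jaw": 0.3},
    {"xyz": [-37,-26,0],"twist": [0,0,-8.6],"jaw": 0.3}
  ],
  "newtons": 20
}}

```text
time_s: 0.93
tool_pos: [0.4814, 0.229, 0.4046]
tool_rot: [180.0, -0.0, 164.0]
force: [0.6, 0.9, 0.0]
grip_width: 0.0605
grasp_force: 0.0
```

```bash
cat >> h.py <<'E'
from scipy.spatial.transform import Rotation as Ro
def to(p,rpy):
    "tool shift (cm) and twist (deg) from measured pose to grasp-point pose p, rpy"
    o=env.get_obs(); R0=Ro.from_euler('xyz',o['tool_rot'],degrees=True); R1=Ro.from_euler('xyz',rpy,degrees=True)
    q=np.array(p)-R1.apply([0,0,.164])
    print('shift',np.round(R0.inv().apply(q-o['tool_pos'])*100,2),'twist',np.round((R0.inv()*R1).as_rotvec(degrees=True),1),'t',o['time_s'],'q7',o['qpos'][6].round(1),o['tool_rot'].round(1),'grasp',(o['tool_pos']+R0.apply([0,0,.164])).round(4),'f',o['force'].round(1))
E
python3 -c "
from h import *
to([.474,-.2215,.15],[180,0,164])"
```

```text
shift [-11.73 -43.5    9.06] twist [ 0. -0. -0.] t 0.9333 q7 46.4 [180.  -0. 164.] grasp [0.4813 0.229  0.2406] f [0.6 0.9 0. ]
```

Request:
{"api": "servo_tool", "payload": {
  "plan": [
    {"xyz": [-11.7,-43.5,4],"twist": [0,0,0],"jaw": 0.3},
    {"xyz": [-11.7,-43.5,4],"twist": [0,0,0],"jaw": 0.3},
    {"xyz": [-11.7,-43.5,4],"twist": [0,0,0],"jaw": 0.3},
    {"xyz": [-11.7,-43.5,4],"twist": [0,0,0],"jaw": 0.3},
    {"xyz": [-11.7,-43.5,4],"twist": [0,0,0],"jaw": 0.3},
    {"xyz": [-11.7,-43.5,4],"twist": [0,0,0],"jaw": 0.3},
    {"xyz": [-11.7,-43.5,4],"twist": [0,0,0],"jaw": 0.3},
    {"xyz": [-11.7,-43.5,4],"twist": [0,0,0],"jaw": 0.3},
    {"xyz": [-11.7,-43.5,4],"twist": [0,0,0],"jaw": 0.3},
    {"xyz": [-11.7,-43.5,4],"twist": [0,0,0],"jaw": 0.3}
  ]
}}

```text
time_s: 1.77
tool_pos: [0.4731, -0.1859, 0.3677]
tool_rot: [180.0, 0.0, 164.0]
force: [1.4, -0.5, -0.2]
grip_width: 0.0611
grasp_force: 0.0
```

```bash
python3 -c "
from h import *
to([.474,-.2215,.061],[180,0,164])"
```

```text
shift [-1.06 -3.41 14.27] twist [ 0.  0. -0.] t 1.7667 q7 93.8 [180.   0. 164.] grasp [ 0.4732 -0.1858  0.2037] f [ 1.4 -0.5 -0.2]
```

Request:
{"api": "servo_tool", "payload": {
  "plan": [
    {"xyz": [-1.05,-3.4,1],"twist": [0,0,0],"jaw": 0.3},
    {"xyz": [-1.05,-3.4,4],"twist": [0,0,0],"jaw": 0.3},
    {"xyz": [-1.05,-3.4,7],"twist": [0,0,0],"jaw": 0.3},
    {"xyz": [-1.05,-3.4,10],"twist": [0,0,0],"jaw": 0.3},
    {"xyz": [-1.05,-3.4,12],"twist": [0,0,0],"jaw": 0.3},
    {"xyz": [-1.05,-3.4,13.5],"twist": [0,0,0],"jaw": 0.3},
    {"xyz": [-1.05,-3.4,14.2],"twist": [0,0,0],"jaw": 0.3},
    {"xyz": [-1.05,-3.4,14.2],"twist": [0,0,0],"jaw": 0.3},
    {"xyz": [-1.05,-3.4,14.2],"twist": [0,0,0],"jaw": 0.4},
    {"xyz": [-1.05,-3.4,14.2],"twist": [0,0,0],"jaw": 0.5}
  ]
}}

```text
time_s: 2.6
tool_pos: [0.4752, -0.2198, 0.227]
tool_rot: [180.0, 0.1, 164.0]
force: [0.2, 0.5, -0.2]
grip_width: 0.0542
grasp_force: 0.0
```

```bash
python3 -c "
from h import *
to([.474,-.2215,.061],[180,0,164])
snap('scene','s1');i=cv2.imread('pics/s1.png');cv2.imwrite('pics/s1c.png',cv2.resize(i[130:250,200:360],(800,600)))"
```

```text
shift [ 0.06 -0.2   0.2 ] twist [ 0.   0.1 -0. ] t 2.6 q7 104.6 [1.80e+02 1.00e-01 1.64e+02] grasp [ 0.4755 -0.2198  0.063 ] f [ 0.2  0.5 -0.2]
```

View pics/s1c.png

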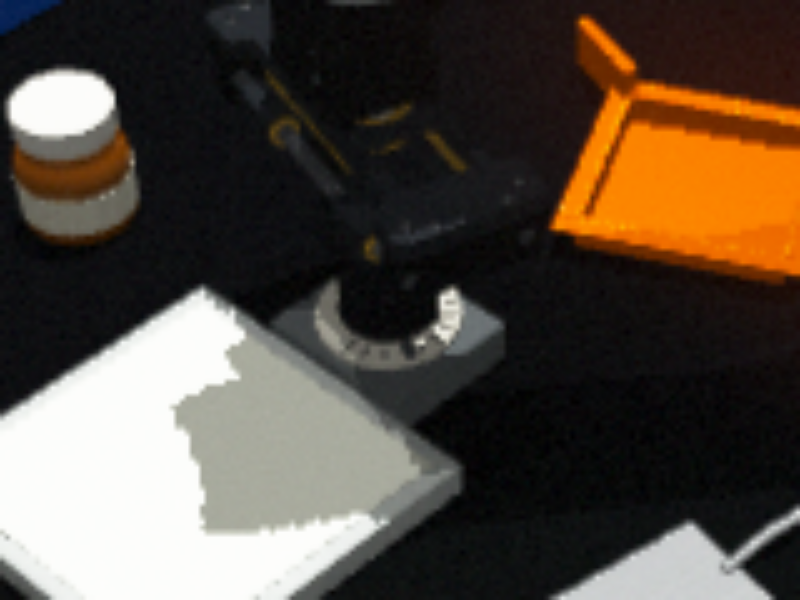

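The gripper straddles the dial, seen at (390,290) in the crop, with no contact. Closing on the bar.

Request:
{"api": "servo_tool", "payload": {
  "plan": [
    {"xyz": [0,0,0],"twist": [0,0,0],"jaw": 0.7},
    {"xyz": [0,0,0],"twist": [0,0,0],"jaw": 1},
    {"xyz": [0,0,0],"twist": [0,0,0],"jaw": 1},
    {"xyz": [0,0,0],"twist": [0,0,0],"jaw": 1},
    {"xyz": [0,0,0],"twist": [0,0,0],"jaw": 1},
    {"xyz": [0,0,0],"twist": [0,0,0],"jaw": 1},
    {"xyz": [0,0,0],"twist": [0,0,0],"jaw": 1},
    {"xyz": [0,0,0],"twist": [0,0,0],"jaw": 1}
  ]
}}

```text
time_s: 3.32
tool_pos: [0.4747, -0.2194, 0.226]
tool_rot: [180.0, 0.0, 164.0]
force: [-0.1, 0.2, 1.2]
grip_width: 0.0138
grasp_force: 20.0
```

```bash
python3 -c "
from h import *
to([.474,-.2215,.061],[180,0,65])"
```

```text
shift [ 0.01 -0.22  0.1 ] twist [ 0. -0. 99.] t 3.3167 q7 104.6 [180.   0. 164.] grasp [ 0.4747 -0.2194  0.062 ] f [-0.1  0.2  1.2]
```

Request:
{"api": "servo_tool", "payload": {
  "plan": [
    {"xyz": [0,0,0],"twist": [0,0,5],"jaw": 1},
    {"xyz": [0,0,0],"twist": [0,0,11],"jaw": 1},
    {"xyz": [0,0,0],"twist": [0,0,17],"jaw": 1},
    {"xyz": [0,0,0],"twist": [0,0,23],"jaw": 1},
    {"xyz": [0,0,0],"twist": [0,0,29],"jaw": 1},
    {"xyz": [0,0,0],"twist": [0,0,35],"jaw": 1},
    {"xyz": [0,0,0],"twist": [0,0,41],"jaw": 1},
    {"xyz": [0,0,0],"twist": [0,0,46],"jaw": 1},
    {"xyz": [0,0,0],"twist": [0,0,50],"jaw": 1},
    {"xyz": [0,0,0],"twist": [0,0,50],"jaw": 1}
  ]
}}

```text
time_s: 4.15
tool_pos: [0.4747, -0.2195, 0.226]
tool_rot: [-180.0, 0.0, 113.9]
force: [-1.1, 0.4, 1.9]
grip_width: 0.0142
grasp_force: 20.0
```

Request:
{"api": "servo_tool", "payload": {
  "plan": [
    {"xyz": [0,0,0],"twist": [0,0,5],"jaw": 1},
    {"xyz": [0,0,0],"twist": [0,0,11],"jaw": 1},
    {"xyz": [0,0,0],"twist": [0,0,17],"jaw": 1},
    {"xyz": [0,0,0],"twist": [0,0,23],"jaw": 1},
    {"xyz": [0,0,0],"twist": [0,0,29],"jaw": 1},
    {"xyz": [0,0,0],"twist": [0,0,35],"jaw": 1},
    {"xyz": [0,0,0],"twist": [0,0,41],"jaw": 1},
    {"xyz": [0,0,0],"twist": [0,0,46],"jaw": 1},
    {"xyz": [0,0,0],"twist": [0,0,49],"jaw": 1},
    {"xyz": [0,0,0],"twist": [0,0,49],"jaw": 1}
  ]
}}

```text
time_s: 4.98
tool_pos: [0.4746, -0.2195, 0.226]
tool_rot: [-180.0, 0.0, 65.0]
force: [-1.2, 0.6, 2.8]
grip_width: 0.0138
grasp_force: 20.0
```

Request:
{"api": "servo_tool", "payload": {
  "plan": [
    {"xyz": [0,0,0],"twist": [0,0,0],"jaw": 1},
    {"xyz": [0,0,0],"twist": [0,0,0],"jaw": 1},
    {"xyz": [0,0,0],"twist": [0,0,0],"jaw": 1}
  ]
}}

```text
time_s: 5.23
tool_pos: [0.4745, -0.2195, 0.226]
tool_rot: [-180.0, -0.0, 65.1]
force: [-0.9, 0.6, 3.3]
grip_width: 0.0136
grasp_force: 20.0
```

Request:
{"api": "servo_tool", "payload": {
  "plan": [
    {"xyz": [0,0,0],"twist": [0,0,0],"jaw": 0.3},
    {"xyz": [0,0,0],"twist": [0,0,0],"jaw": 0.3},
    {"xyz": [0,0,0],"twist": [0,0,0],"jaw": 0.3},
    {"xyz": [0,0,0],"twist": [0,0,0],"jaw": 0.3},
    {"xyz": [0,0,-3],"twist": [0,0,0],"jaw": 0.3},
    {"xyz": [0,0,-7],"twist": [0,0,0],"jaw": 0.3},
    {"xyz": [0,0,-11],"twist": [0,0,0],"jaw": 0.3},
    {"xyz": [0,0,-14],"twist": [0,0,0],"jaw": 0.3}
  ]
}}

```text
time_s: 5.9
tool_pos: [0.4746, -0.2202, 0.3686]
tool_rot: [179.9, -0.0, 64.9]
force: [1.4, 0.0, 0.4]
grip_width: 0.0568
grasp_force: 0.0
```

```bash
python3 -c "
from h import *
to([.514,.205,.20],[180,0,0])"
```

```text
shift [ 40.18 -14.45   0.44] twist [ 0.1 -0.1 64.9] t 5.9 q7 1.8 [179.9  -0.   64.9] grasp [ 0.475  -0.2203  0.2046] f [1.4 0.  0.4]
```

Request:
{"api": "servo_tool", "payload": {
  "plan": [
    {"xyz": [40,-14.4,0.4],"twist": [0,0,65],"jaw": 0.3},
    {"xyz": [40,-14.4,0.4],"twist": [0,0,65],"jaw": 0.3},
    {"xyz": [40,-14.4,0.4],"twist": [0,0,65],"jaw": 0.3},
    {"xyz": [40,-14.4,0.4],"twist": [0,0,65],"jaw": 0.3},
    {"xyz": [40,-14.4,0.4],"twist": [0,0,65],"jaw": 0.3},
    {"xyz": [40,-14.4,0.4],"twist": [0,0,65],"jaw": 0.3},
    {"xyz": [40,-14.4,0.4],"twist": [0,0,65],"jaw": 0.3},
    {"xyz": [40,-14.4,0.4],"twist": [0,0,65],"jaw": 0.3},
    {"xyz": [40,-14.4,0.4],"twist": [0,0,65],"jaw": 0.3},
    {"xyz": [40,-14.4,0.4],"twist": [0,0,65],"jaw": 0.3}
  ]
}}

```text
time_s: 6.73
tool_pos: [0.508, 0.1454, 0.3625]
tool_rot: [-180.0, -0.0, 1.9]
force: [2.7, 0.1, 0.6]
grip_width: 0.061
grasp_force: 0.0
```

Run:
```python
from h import *
to([.514,.205,.20],[180,0,0])
T=snap('top','t2');S=snap('scene','s2')
t=cv2.imread('pics/t2.png'); s=cv2.imread('pics/s2.png')
def c(i,u,v,w,h): return cv2.resize(i[v:v+h,u:u+w],(400,300),interpolation=cv2.INTER_CUBIC)
m=np.vstack([np.hstack([c(t,393,255,64,48),c(s,246,164,64,48)]),np.hstack([c(t,160,150,144,108),c(s,320,278,144,108)])])
cv2.imwrite('pics/crop2.png',m)
```

```text
shift [ 0.79 -5.93 -0.14] twist [-0.  -0.   1.9] t 6.7333 q7 -103.4 [-180.    -0.     1.9] grasp [0.5081 0.1456 0.1985] f [2.7 0.1 0.6]
```

View pics/crop2.png

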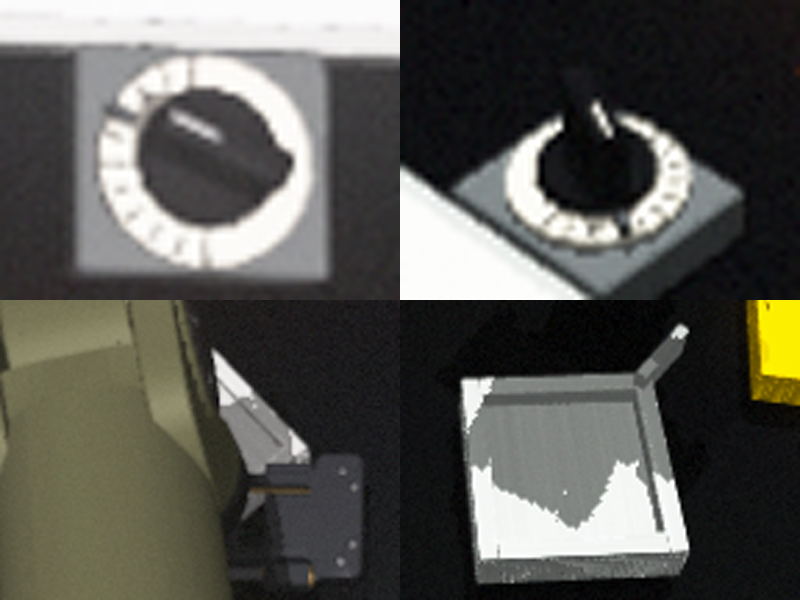

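The white line at (195,127) in the crop points straight at the index at (115,113), so the dial is set. Next is the fin.

Request:
{"api": "servo_tool", "payload": {
  "plan": [
    {"xyz": [0.65,-5.8,0],"twist": [0,0,1.9],"jaw": 0.3},
    {"xyz": [0.65,-5.8,3],"twist": [0,0,1.9],"jaw": 0.3},
    {"xyz": [0.65,-5.8,6],"twist": [0,0,1.9],"jaw": 0.3},
    {"xyz": [0.65,-5.8,9],"twist": [0,0,1.9],"jaw": 0.3},
    {"xyz": [0.65,-5.8,9.5],"twist": [0,0,1.9],"jaw": 0.3},
    {"xyz": [0.65,-5.8,9.5],"twist": [0,0,1.9],"jaw": 0.3},
    {"xyz": [0.65,-5.8,9.5],"twist": [0,0,1.9],"jaw": 0.3}
  ]
}}

```text
time_s: 7.42
tool_pos: [0.513, 0.2017, 0.2685]
tool_rot: [-180.0, -0.1, 0.3]
force: [-0.2, -0.1, 0.7]
grip_width: 0.0611
grasp_force: 0.0
```

Run:
```python
from h import *
to([.5145,.203,.053],[180,0,0])
snap('scene','s3');s=cv2.imread('pics/s3.png')
cv2.imwrite('pics/s3c.png',cv2.resize(s[230:380,310:510],(800,600)))
```

```text
shift [ 0.14 -0.13  5.15] twist [-0.  -0.1  0.3] t 7.4167 q7 -105.4 [-1.8e+02 -1.0e-01  3.0e-01] grasp [0.5132 0.2017 0.1045] f [-0.2 -0.1  0.7]
```

View pics/s3c.png

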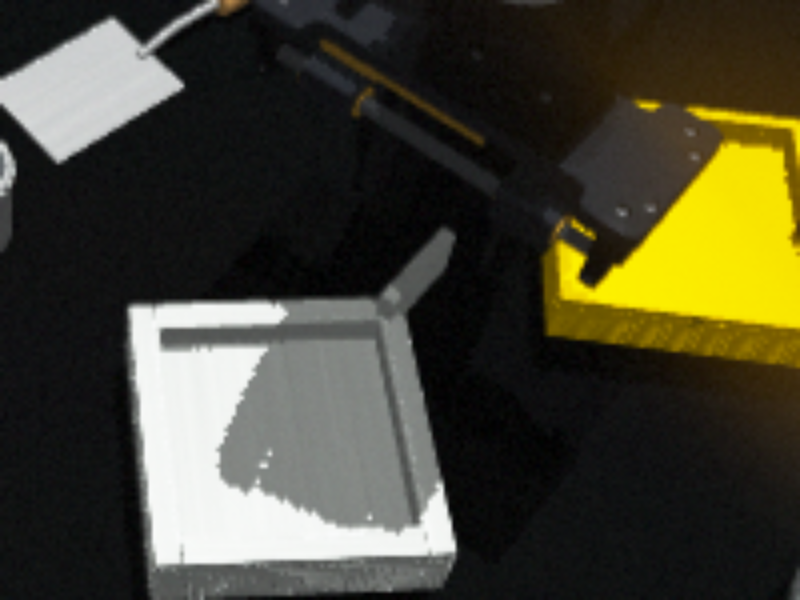

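The gripper is above the fin, at (420,265) in the crop, with one finger either side. The yellow stack's nearest corner clears the fingers. I'll narrow the jaw slightly and descend.

Request:
{"api": "servo_tool", "payload": {
  "plan": [
    {"xyz": [0.1,-0.1,1],"twist": [0,0,0.3],"jaw": 0.5},
    {"xyz": [0.1,-0.1,2],"twist": [0,0,0.3],"jaw": 0.5},
    {"xyz": [0.1,-0.1,3],"twist": [0,0,0.3],"jaw": 0.5},
    {"xyz": [0.1,-0.1,4],"twist": [0,0,0.3],"jaw": 0.5},
    {"xyz": [0.1,-0.1,5],"twist": [0,0,0.3],"jaw": 0.5},
    {"xyz": [0.1,-0.1,5.2],"twist": [0,0,0.3],"jaw": 0.5},
    {"xyz": [0.1,-0.1,5.2],"twist": [0,0,0.3],"jaw": 0.5},
    {"xyz": [0.1,-0.1,5.2],"twist": [0,0,0.3],"jaw": 0.5}
  ],
  "newtons": 3
}}

```text
time_s: 8.13
tool_pos: [0.5135, 0.203, 0.2153]
tool_rot: [180.0, 0.0, 0.1]
force: [0.1, -0.5, -0.9]
grip_width: 0.0434
grasp_force: 0.0
```

Request:
{"api": "servo_tool", "payload": {
  "plan": [
    {"xyz": [0,0,0],"twist": [0,0,0],"jaw": 0.7},
    {"xyz": [0,0,0],"twist": [0,0,0],"jaw": 0.8},
    {"xyz": [0,0,0],"twist": [0,0,0],"jaw": 0.9},
    {"xyz": [0,0,0],"twist": [0,0,0],"jaw": 1},
    {"xyz": [0,0,0],"twist": [0,0,0],"jaw": 1},
    {"xyz": [0,0,0],"twist": [0,0,0],"jaw": 1},
    {"xyz": [0,0,0],"twist": [0,0,0],"jaw": 1},
    {"xyz": [0,0,0],"twist": [0,0,0],"jaw": 1}
  ],
  "newtons": 6
}}

```text
time_s: 8.8
tool_pos: [0.5134, 0.2035, 0.2157]
tool_rot: [-180.0, -0.0, 0.1]
force: [0.0, 0.7, 0.7]
grip_width: 0.0084
grasp_force: 6.0
```

Run:
```python
from h import *
to([.5145,.203,.053],[180,0,0])
```

```text
shift [ 0.11  0.05 -0.13] twist [-0.  -0.   0.1] t 8.8 q7 -103.1 [-1.8e+02 -0.0e+00  1.0e-01] grasp [0.5135 0.2036 0.0517] f [0.  0.7 0.7]
```

Request:
{"api": "servo_tool", "payload": {
  "plan": [
    {"xyz": [0,0,0],"twist": [0,0,0],"jaw": 1},
    {"xyz": [0,0,0],"twist": [0,0,0],"jaw": 1},
    {"xyz": [0,0,0],"twist": [0,0,0],"jaw": 1},
    {"xyz": [0.45,0,-0.5],"twist": [0,-1.5,0],"jaw": 1},
    {"xyz": [0.91,0,-1.04],"twist": [0,-3,0],"jaw": 1},
    {"xyz": [1.54,0,-1.71],"twist": [0,-5,0],"jaw": 1},
    {"xyz": [2.2,0,-2.35],"twist": [0,-7,0],"jaw": 1},
    {"xyz": [2.2,0,-2.35],"twist": [0,-7,0],"jaw": 1},
    {"xyz": [2.2,0,-2.35],"twist": [0,-7,0],"jaw": 1},
    {"xyz": [2.2,0,-2.35],"twist": [0,-7,0],"jaw": 1}
  ],
  "newtons": 60
}}

```text
time_s: 9.63
tool_pos: [0.535, 0.2033, 0.2384]
tool_rot: [-180.0, 7.0, 0.1]
force: [-0.0, 1.9, -0.6]
grip_width: 0.0076
grasp_force: 60.0
```

Run:
```python
from h import *
to([.5145,.203,.053],[180,0,0])
o=env.get_obs();print(o['wrist_torque'],o['grip_width'])
snap('scene','s4');s=cv2.imread('pics/s4.png')
cv2.imwrite('pics/s4c.png',cv2.resize(s[230:395,310:530],(800,600)))
```

```text
shift [-1.77  0.02  2.38] twist [-0.   7.   0.1] t 9.6333 q7 -100.2 [-1.8e+02  7.0e+00  1.0e-01] grasp [0.5151 0.2032 0.0757] f [-0.   1.9 -0.6]
[0.44627655 0.00716917 0.1297525 ] 0.007610952920173815
```

View pics/s4c.png

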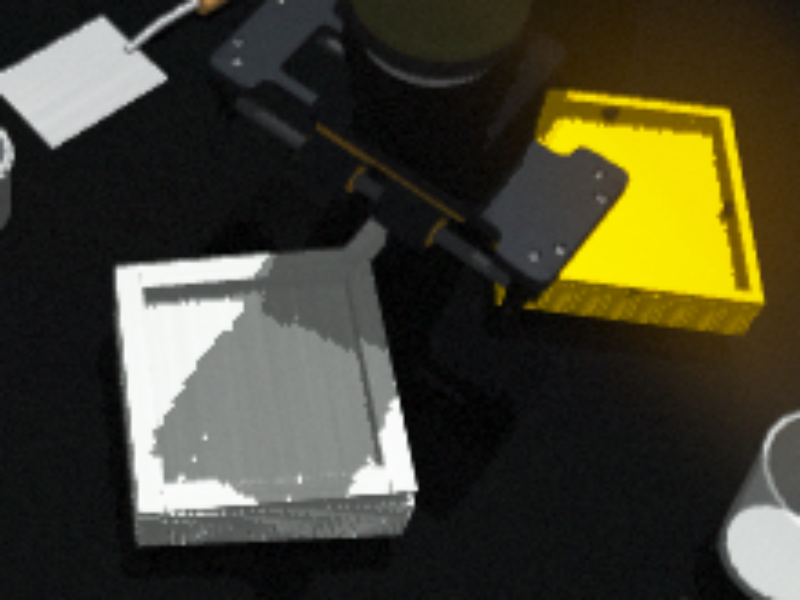

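The tray's fin corner is up and its far corner, at (140,520) in the crop, is still seated. Grasp height went from 52 to 76 mm. Continuing the peel.

Request:
{"api": "servo_tool", "payload": {
  "plan": [
    {"xyz": [0,0,0],"twist": [0,0,0],"jaw": 1},
    {"xyz": [0.45,0,-0.5],"twist": [0,-1.5,0],"jaw": 1},
    {"xyz": [0.91,0,-1.04],"twist": [0,-3,0],"jaw": 1},
    {"xyz": [1.54,0,-1.71],"twist": [0,-5,0],"jaw": 1},
    {"xyz": [2.2,0,-2.35],"twist": [0,-7,0],"jaw": 1},
    {"xyz": [2.2,0,-2.35],"twist": [0,-7,0],"jaw": 1},
    {"xyz": [2.2,0,-2.35],"twist": [0,-7,0],"jaw": 1}
  ]
}}

```text
time_s: 10.27
tool_pos: [0.5604, 0.2022, 0.2592]
tool_rot: [179.9, 13.9, -0.0]
force: [-0.0, -0.3, -0.7]
grip_width: 0.0077
grasp_force: 60.0
```

Run:
```python
from h import *
to([.535,.203,.15],[180,14,0])
```

```text
shift [ 0.19 -0.07 -5.19] twist [ 0.1 -0.1 -0. ] t 10.2667 q7 -97.9 [179.9  13.9  -0. ] grasp [0.5209 0.202  0.1   ] f [-0.  -0.3 -0.7]
```

Request:
{"api": "servo_tool", "payload": {
  "plan": [
    {"xyz": [-0.12,0,-0.49],"twist": [0,0,0],"jaw": 1},
    {"xyz": [-0.36,0,-1.46],"twist": [0,0,0],"jaw": 1},
    {"xyz": [-0.6,0,-2.43],"twist": [0,0,0],"jaw": 1},
    {"xyz": [-0.97,0,-3.88],"twist": [0,0,0],"jaw": 1},
    {"xyz": [-1.45,0,-5.82],"twist": [0,0,0],"jaw": 1},
    {"xyz": [-1.94,0,-7.76],"twist": [0,0,0],"jaw": 1},
    {"xyz": [-2.4,0,-9.7],"twist": [0,0,0],"jaw": 1},
    {"xyz": [-2.66,0,-10.7],"twist": [0,0,0],"jaw": 1},
    {"xyz": [-2.66,0,-10.7],"twist": [0,0,0],"jaw": 1},
    {"xyz": [-2.66,0,-10.7],"twist": [0,0,0],"jaw": 1}
  ]
}}

```text
time_s: 11.1
tool_pos: [0.56, 0.2031, 0.3703]
tool_rot: [-179.9, 13.9, 0.1]
force: [-0.2, 0.3, -1.8]
grip_width: 0.0071
grasp_force: 60.0
```

Run:
```python
from h import *
to([.494,.203,.21],[180,0,0])
print(env.get_obs()['wrist_torque'])
T=snap('top','t5');snap('scene','s5')
a=cv2.imread('pics/t5.png');b=cv2.imread('pics/s5.png')
cv2.imwrite('pics/c5.png',cv2.resize(np.hstack([a[60:360,100:500],b[100:400,220:620]]),(800,300)))
```

```text
shift [-6.5  -0.    1.23] twist [-0.  13.9  0.1] t 11.1 q7 -100.9 [-1.799e+02  1.390e+01  1.000e-01] grasp [0.5206 0.2032 0.2111] f [-0.2  0.3 -1.8]
[-0.02912652 -0.07065532  0.02707082]
```

View pics/c5.png

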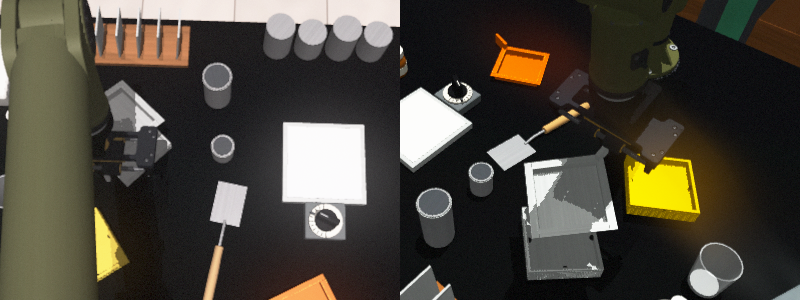

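The tray is free and the stack stayed put, in the scene half at (565,245). Levelling and carrying it to the panel.

Request:
{"api": "servo_tool", "payload": {
  "plan": [
    {"xyz": [-2,0,0.4],"twist": [0,4,0],"jaw": 1},
    {"xyz": [-4,1,0.8],"twist": [0,8,0],"jaw": 1},
    {"xyz": [-6,2.5,1.1],"twist": [0,12,0],"jaw": 1},
    {"xyz": [-6.5,4.5,1.23],"twist": [0,13.9,0],"jaw": 1},
    {"xyz": [-6.5,7,1.23],"twist": [0,13.9,0],"jaw": 1},
    {"xyz": [-6.5,10,1.23],"twist": [0,13.9,0],"jaw": 1},
    {"xyz": [-6.5,13,1.23],"twist": [0,13.9,0],"jaw": 1},
    {"xyz": [-6.5,16,1.23],"twist": [0,13.9,0],"jaw": 1},
    {"xyz": [-6.5,18,1.23],"twist": [0,13.9,0],"jaw": 1},
    {"xyz": [-6.5,19,1.23],"twist": [0,13.9,0],"jaw": 1}
  ]
}}

```text
time_s: 12.03
tool_pos: [0.4936, 0.0096, 0.3726]
tool_rot: [179.9, 0.2, -0.2]
force: [0.2, 0.2, -1.8]
grip_width: 0.0077
grasp_force: 60.0
```

Request:
{"api": "servo_tool", "payload": {
  "plan": [
    {"xyz": [0,2,0],"twist": [0,0,0],"jaw": 1},
    {"xyz": [0,4.5,0],"twist": [0,0,0],"jaw": 1},
    {"xyz": [0,7.5,0],"twist": [0,0,0],"jaw": 1},
    {"xyz": [0,10.5,0],"twist": [0,0,0],"jaw": 1},
    {"xyz": [0,13.5,0],"twist": [0,0,0],"jaw": 1},
    {"xyz": [0,16.5,0],"twist": [0,0,0],"jaw": 1},
    {"xyz": [0,19.5,0],"twist": [0,0,0],"jaw": 1},
    {"xyz": [0,21.5,0],"twist": [0,0,0],"jaw": 1},
    {"xyz": [0,23,0],"twist": [0,0,0],"jaw": 1},
    {"xyz": [0,23,0],"twist": [0,0,0],"jaw": 1}
  ]
}}

```text
time_s: 12.87
tool_pos: [0.4939, -0.2196, 0.3729]
tool_rot: [179.9, 0.2, -0.2]
force: [0.2, -0.2, -0.9]
grip_width: 0.0075
grasp_force: 60.0
```

Run:
```python
from h import *
to([.494,-.2205,.130],[180,0,0])
print(env.get_obs()['wrist_torque'])
```

```text
shift [0.03 0.07 7.89] twist [ 0.1  0.2 -0.2] t 12.8667 q7 -61.6 [179.9   0.2  -0.2] grasp [ 0.4934 -0.22    0.2089] f [ 0.2 -0.2 -0.9]
[-0.09462797  0.398868   -0.04145358]
```

Request:
{"api": "servo_tool", "payload": {
  "plan": [
    {"xyz": [0,0,1],"twist": [0,0,0],"jaw": 1},
    {"xyz": [0,0,2.5],"twist": [0,0,0],"jaw": 1},
    {"xyz": [0,0,4.5],"twist": [0,0,0],"jaw": 1},
    {"xyz": [0,0,6.3],"twist": [0,0,0],"jaw": 1},
    {"xyz": [0,0,7.5],"twist": [0,0,0],"jaw": 1},
    {"xyz": [0,0,7.9],"twist": [0,0,0],"jaw": 1},
    {"xyz": [0,0,7.9],"twist": [0,0,0],"jaw": 1},
    {"xyz": [0,0,7.9],"twist": [0,0,0],"jaw": 1},
    {"xyz": [0,0,7.9],"twist": [0,0,0],"jaw": 1},
    {"xyz": [0,0,7.9],"twist": [0,0,0],"jaw": 1}
  ]
}}

```text
time_s: 13.7
tool_pos: [0.495, -0.2171, 0.2956]
tool_rot: [180.0, -0.0, 0.1]
force: [0.5, 0.2, -1.8]
grip_width: 0.0074
grasp_force: 60.0
```

Run:
```python
from h import *
to([.494,-.2205,.130],[180,0,0])
S=snap('scene','s6');T=snap('top','t6')
a=cv2.imread('pics/s6.png')
# expected level tray rim corners
for p in((.092,0),(0,.092),(0,-.092),(-.092,0)):
    X=[.604+p[0],-.2205+p[1],.128]; q=proj(S,X); print(q.round(0),proj(T,X).round(0)); cv2.circle(a,tuple(int(v) for v in q),2,(0,0,255),1)
b=cv2.imread('pics/t6.png')
cv2.imwrite('pics/c6.png',np.hstack([cv2.resize(a[110:310,140:340],(400,400)),cv2.resize(b[130:330,330:530],(400,400))]))
```

```text
shift [-0.1   0.34  0.16] twist [ 0.  -0.   0.1] t 13.7 q7 -56.9 [ 1.8e+02 -0.0e+00  1.0e-01] grasp [ 0.495  -0.2171  0.1316] f [ 0.5  0.2 -1.8]
[194. 210.] [434. 164.]
[259. 209.] [388. 206.]
[202. 168.] [481. 210.]
[262. 167.] [435. 254.]
```

View pics/c6.png

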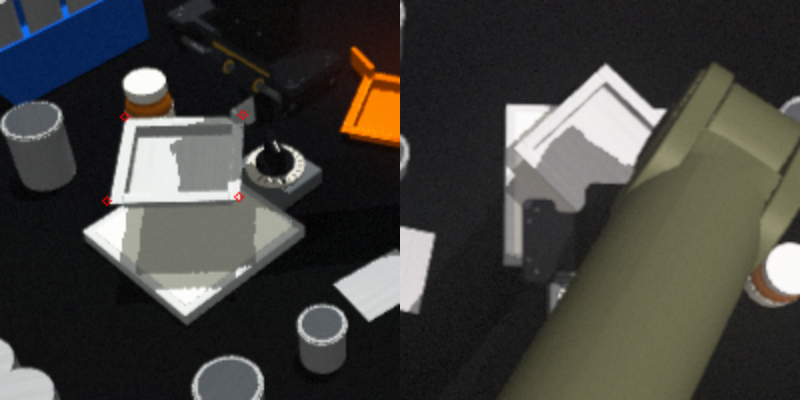

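The tray's corners match the predicted level pose, shown by the red marks around (175,160). The dial at (275,160) is untouched. Handing in.

Request:
{"api": "servo_tool", "payload": {
  "plan": [
    {"xyz": [0,0,0],"twist": [0,0,0],"jaw": 1},
    {"xyz": [0,0,0],"twist": [0,0,0],"jaw": 1},
    {"xyz": [0,0,0],"twist": [0,0,0],"jaw": 1},
    {"xyz": [0,0,0],"twist": [0,0,0],"jaw": 1},
    {"xyz": [0,0,0],"twist": [0,0,0],"jaw": 1},
    {"xyz": [0,0,0],"twist": [0,0,0],"jaw": 1}
  ]
}}

```text
time_s: 14.3
tool_pos: [0.4945, -0.2169, 0.2946]
tool_rot: [-180.0, 0.1, 0.1]
force: [0.6, 0.5, 0.0]
grip_width: 0.0074
grasp_force: 60.0
```

```bash
python3 -c "
from cell import env
print(env.sign_off())"
```

```text
the job is handed in; nothing more can be done
None
```

I set the dial to the index, peeled the tray off fin corner first, and handed the job in at about 14 s with the tray held level about 10 cm above the light panel; no verdict came back.

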